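# Fit the collared sleeve on the fixture's spigot and clamp it

### The arm

A 6-joint arm with a two-finger parallel gripper is mounted at the origin on the work surface. World frame = base frame: x ahead of the robot, y to its left, z up, the work surface at z = 0. Lengths are in m, angles in rad, forces in N, time in s.
With the tool pointing down it reaches from about 0.35 to 0.85 m from the base axis. Payload 8.1 kg.
Tool frame: the origin (TCP) lies at the very end of the fingers, on their centre line; the grasp point (between the pads) lies 19 mm behind it; z points along the fingers, y is the direction in which the jaws open and shut (so a half turn about z gives the same grasp; the last joint's range is limited). The gripper opens to 93 mm and grips with 3 to 60 N. Pads are 15 mm wide; open, the fingers measure 128 mm over their backs; the gripper's body (75 mm by 188 mm) begins 65 mm behind the grasp point.
Start: joints at [1.158, 0.13, 1.488, -0, 1.523, -0.085], TCP at [0.193, 0.568, 0.219] pointing down, gripper open.
Joint ranges: [-2.96, 2.96], [-0.89, 2.26], [0.02, 2.5], [-1.34, 4.48], [0, 2.73], [-2.66, 2.66]. Speed limits (rad/s): [2.39, 2.39, 2.79, 3.14, 3.14, 3.14].

### API

Orientations are given as a rotation vector (axis times angle).
In Python, from plant import robot gives the robot as it stands.
- The arm moves only by the shell command python3 -m pendant 'ROWS' [OPENING] [FORCE]. ROWS is JSON, a list of rows, each an object with "delta_pos": the shift along the tool's x, y, z in m, a list of three; "spin": the turn about the tool's z in rad. In form: [{"delta_pos": [dx, dy, dz], "spin": spin}, ...]. A call has 1 to 10 rows; each row is the pose to reach, as a shift and turn from the pose measured when the call began, along the tool's axes at that moment; what a row does not reach only later rows make up. A row lasts 1/10 s, in which the tool goes at most 50 mm and 8.59 degrees, less where a joint would pass 70% of its speed; a pose out of reach is approached as far as the arm can. A call with a gripper value outside its range is refused whole. OPENING is the closure, from -1 (fully open) to 1 (shut), set as the call begins (- or left out, the last holds). The fingers move at their own pace and stop on an object; FORCE is the grip in N (left out, the last holds). Time passes only in rows, so rows that repeat a pose let the fingers close. It gives the time, the measured TCP pose, the force and the opening at its end, in the units of the state.
- robot.read_state(): the state, without advancing time (a new reading comes with each control period).
- robot.read_camera(name): name is "side" or "top"; returns a dict with "color" (480x640x3 uint8, blue, green, red), "camera_matrix" (3x3 intrinsics, pixels), "R" (3x3) and "t" (3): a world point X has camera coordinates R X + t. Camera axes: x right, y down, z forward; pixel columns grow to the right and rows downward; lengths in m; the calibration is good to about 2 mm. A picture is of the moment at which its call begins. There is no depth.
- robot.close_job(): hands the job in, once; it reports no verdict.
Trained networks look in the newest picture that a camera, given by its name, has taken for a name from the list of things; names that differ only in an ending like _2 or _b are one class to them, and where a whole thing is asked for, a point or a joint stands for the part that bears it (a point fixed in the world has none). Each returns a list of dicts, best first, with "score" (0 to 1); they miss things now and then, are a little off and sometimes report something else, mostly with a low value. They report only what shows in the picture. A call takes as long as a camera call. They do not tell look-alikes from the thing itself.
- robot.outline_of(camera, label): "mask" (480x640 bool, what is visible of it).
- robot.mark_of(camera, label): "location" ([x, y, z] in m, in the coordinates of the camera as it stood for that picture, good to about 4 mm: a listed point, or the origin of a listed thing).
The state is a dict: "t": time; "q": joint angles; "dq": joint speeds; "joint_torque": joint torques, N m; "tool_pos": TCP position; "orientation": TCP orientation; "force": force on the tool from outside, world axes, zero at the start; "wrist_torque": the same for the moment, N m; "opening": finger opening in m.
Only numpy, scipy, OpenCV 4.12 (cv2) and the standard library are available. Lean on these libraries where they do the work, as an engineer would, in place of code of your own. Each camera call takes 0.05 s, during which the arm holds its last target.

### The job

Slide the collared aluminium sleeve, open end first, onto the level spigot of the steel work fixture until its end is fully home against the fixture's face. Then screw the T-handle on top of the fixture down (clockwise seen from above) until its pad presses firmly on the sleeve, and let go. Leave the plain spare sleeve and the other things on the bench where they are.

Things in the scene. Friction and masses are not known exactly. Their poses are not given: they have to be found in the camera images.
- sleeve: Aluminium sleeve, 150 mm long, about 350 g, lying level in a saddle. Origin on its axis at its open end; it runs along its own -y: tube of 44 mm outside diameter (flats up to 0.6 mm lower) for 125 mm, then a 56 mm collar over the last 25 mm. Bore 33 mm, 140 mm deep, closed at the collar end. May roll about y: only the y axis tells its direction.
- sleeve_grip (a point): Point on the sleeve's axis 87 mm from the open end, near its centre of mass. From 70 to 105 mm from the open end the tube is free to be gripped across from above, in the saddle and when home; at home the T-handle reaches out to 42 mm from the fixture's face.
- saddle: Wooden saddle fixed to the bench that carries the collared sleeve: base 75 x 130 x 12 mm, origin under its centre; two V supports, 8 mm thick, reaching 27 mm to each side and up to 50 mm above the bench, at y = +50 and -43 mm. The sleeve's axis lies along its y axis, 60 mm above the bench, open end near y = +76 mm.
- spare_sleeve: Plain spare sleeve, aluminium, 130 mm long, 44 mm outside diameter, no collar, bore 25 mm (too narrow for the spigot), lying in a second saddle of the same kind. To be left alone. Origin on its axis at one end; it runs along its own -y.
- fixture: Dark steel work fixture fixed to the bench, origin on the bench under the spigot's root. Base plate 12 mm thick (x +-65, y -20 to +100 mm), post x +-35, y 0 to +60 mm, 166 mm tall, with the flat face at y = 0. A hood juts out over the spigot's root (x +-22, y 0 to -30 mm, 150 to 166 mm above the bench) and carries the clamp screw.
- spigot_root (a point): Where the spigot's axis meets the fixture's flat face, 110 mm above the bench. The spigot stands out level along this frame's -y: diameter 30 mm, 105 mm long, the last 14 mm tapering to 20 mm. When home, the sleeve's open end touches the face and the two origins meet, y axes parallel; let go, the sleeve sinks by its clearance (1.5 mm all round) and friction keeps it there.
- spigot_tip (a point): Free end of the spigot, on its axis, 105 mm from the root; axes as spigot_root.
- clamp_grip (a point): Grip point of the T-handle, on the vertical screw axis, 14 mm out from the fixture's face. Black bar 56 mm long (this frame's x), 15 mm thick (y), 26 mm tall with upright sides; the point lies 10 mm below its top, 208.6 mm above the bench with the screw fully up; the bar's underside is then 26.6 mm above the hood. The frame turns and sinks with the handle.
- clamp (a joint): Turn of the T-handle in rad: 0 fully up, growing clockwise seen from above (tightening), stop at 2.7. It sinks 3.82 mm per rad (24 mm a turn) and the grasp must follow. Starts between 0 and 0.5. On a sleeve that is home the pad meets it at about 2.0; 0.15 to 0.4 rad more is firm. Friction 0.1 N m; stays where it is left.
- clamp_pad: Steel clamp screw with a round pad 18 mm in diameter; sinks with the handle without turning. Origin: centre of the pad's underside, 138.6 mm above the bench with the screw fully up. It must be up while the sleeve goes on.
- hammer: Hammer, 280 mm, black handle, lying on the bench to the left of the fixture; origin under its middle. Bystander.
- wrench: Steel wrench, 180 mm, about 20 mm high, lying on the bench between the saddles and the fixture; origin under its middle. Bystander.
- oil_bottle: White bottle with black cap, 56 mm diameter, 190 mm tall, standing beyond the fixture; origin at the centre of its base. Bystander.
Not all that is in view belongs to the job. Leave any orange look-alike of the sleeve alone.

How it is judged:
On the way, in this order (a step that is already met when the one before it is completed fails the run):
1. the collared sleeve is fully home on the spigot (y of sleeve in the frame of spigot_root between -0.0035 and 0.003 m and distance between sleeve and spigot_root below 0.006 m and angle between the y axis of sleeve and the y axis of spigot_root, either way round below 0.06 rad), for 0.2 s.
2. the clamp pad presses on the sleeve (all of step 1 and contact force between clamp_pad and sleeve above 2 N), for 0.2 s.
At the end, for the whole second after the job is handed in: The collared sleeve is on the spigot with its open end within 3.5 mm of the fixture's face, its mouth centre within 6 mm of the spigot's root and its axis within 0.06 rad of the spigot's; the clamp pad presses on it with more than 2 N; the sleeve is at rest (all of step 2 and linear speed of sleeve below 0.02 m/s); the robot touches nothing.
It fails at once if the hammer is moved by more than 40 mm (distance of hammer from where it was at the start of the episode above 0.04 m).
It fails at once if the wrench is moved by more than 40 mm (distance of wrench from where it was at the start of the episode above 0.04 m).
It fails at once if the oil bottle is moved by more than 40 mm (distance of oil_bottle from where it was at the start of the episode above 0.04 m).
It fails at once if the spare sleeve is moved by more than 40 mm (distance of spare_sleeve from where it was at the start of the episode above 0.04 m).
It also fails if it takes over 64 s, if anything falls off the work surface, if the arm or the gripper's body presses on something with over 40 N, if the wrist force passes 120 N, or if a joint passes its speed limit or range.

## Working session

There is one attempt and no reset: what is moved stays moved. The work goes in short steps, Python scripts to look and compute and a shell command to move; the robot and the scene stay as the last step left them, time stands still between calls to the robot, and variables do not carry over. Pictures are saved under pics/ and viewed, and the job is handed in when it is done.

```bash
ls -la; mkdir -p pics; cat > h.py <<'E'
from plant import robot
import numpy as np, cv2
from scipy.spatial.transform import Rotation as Rn
def cam(name,fn=None):
    c=robot.read_camera(name)
    if fn: cv2.imwrite('pics/'+fn,c['color'])
    return c
def w(c,p): return np.asarray(c['R']).T@(np.asarray(p)-np.asarray(c['t']))
def px(c,X):
    p=np.asarray(c['R'])@np.asarray(X)+np.asarray(c['t']); p=np.asarray(c['camera_matrix'])@p; return p[:2]/p[2]
E
python3 - <<'E'
from h import *
np.set_printoptions(precision=4,suppress=True)
for n in ['side','top']:
    c=cam(n,n+'0.png')
    print(n,c['camera_matrix'][0],-np.asarray(c['R']).T@c['t'],np.asarray(c['R'])[2])
    for l in ['sleeve','sleeve_grip','saddle','spare_sleeve','fixture','spigot_root','spigot_tip','clamp_grip','clamp_pad','hammer','wrench','oil_bottle']:
        for d in robot.mark_of(n,l)[:3]:
            X=w(c,d['location']); print(l,round(d['score'],2),X,px(c,X).round())
s=robot.read_state(); print(s)
E
```

```text
total 12
drwxr-xr-x  3 agent agent 4096 Dec  7 06:50 .
drwxr-xr-x 23 root  root  4096 Dec  7 06:50 ..
drwxr-xr-x  2 agent agent 4096 Dec  7 06:50 pics
side [436.1881   0.     315.6875] [ 0.3461 -0.773   0.7066] [ 0.1821  0.8113 -0.5555]
sleeve 0.86 [ 0.3002 -0.3399  0.0204] [234. 439.]
sleeve 0.76 [ 0.625  -0.1839  0.0642] [387. 320.]
sleeve 0.23 [ 0.519  -0.0566  0.0002] [322. 309.]
sleeve_grip 0.83 [ 0.2708 -0.2586  0.0224] [214. 400.]
sleeve_grip 0.6 [ 0.642  -0.2656  0.0597] [411. 351.]
saddle 0.83 [ 0.639  -0.2518 -0.0019] [404. 367.]
spare_sleeve 0.64 [ 0.4259 -0.1888  0.0562] [291. 343.]
fixture 0.68 [0.5519 0.1689 0.0007] [314. 251.]
spigot_root 0.88 [0.5558 0.1726 0.1103] [315. 216.]
spigot_tip 0.72 [0.5468 0.06   0.1119] [321. 240.]
clamp_grip 0.62 [0.5535 0.1542 0.2056] [315. 187.]
clamp_pad 0.51 [0.5541 0.1575 0.1357] [315. 211.]
clamp_pad 0.45 [0.5503 0.1699 0.0015] [313. 251.]
wrench 0.72 [ 0.5208 -0.0563 -0.0018] [323. 310.]
wrench 0.51 [0.5551 0.1707 0.0003] [315. 251.]
oil_bottle 0.89 [0.7693 0.0099 0.0018] [412. 275.]
top [511.5612   0.     315.5422] [0.4195 0.0687 
[... 757 characters left out ...]
d 0.79 [0.5576 0.1566 0.1372] [275. 231.]
hammer 0.74 [0.6137 0.4589 0.0005] [151. 216.]
wrench 0.78 [ 0.5239 -0.0607 -0.0015] [373. 252.]
wrench 0.59 [ 0.7706  0.0076 -0.0051] [342. 150.]
oil_bottle 0.95 [ 0.7688  0.0091 -0.0049] [342. 151.]
{'t': 1.3, 'q': array([ 1.1576,  0.1304,  1.4882,  0.    ,  1.523 , -0.0854]), 'dq': array([-0.0003,  0.0004,  0.0008, -0.0012,  0.0017,  0.0034]), 'joint_torque': array([ -0.0001, -55.9765, -49.2041,   0.0769,   0.0231,  -0.    ]), 'tool_pos': array([0.1932, 0.568 , 0.2186]), 'orientation': array([-0.5126, -3.0995,  0.    ]), 'force': array([ 0.0603, -0.0379,  0.1907]), 'wrist_torque': array([-0.0206, -0.0054,  0.0254]), 'opening': 0.09307174792903539}
```

View images.

View pics/side0.png

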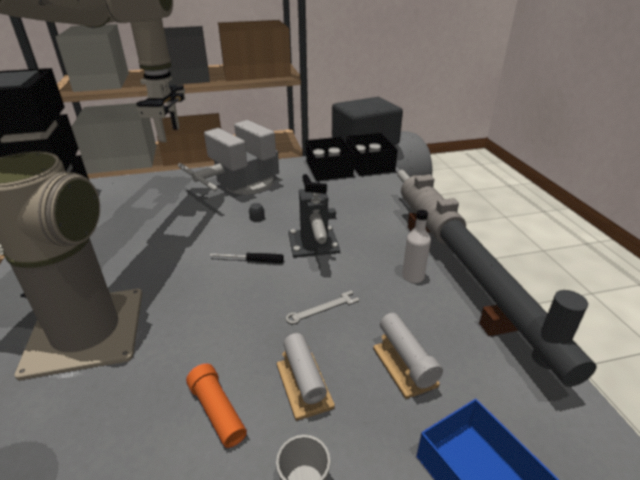

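View pics/top0.png

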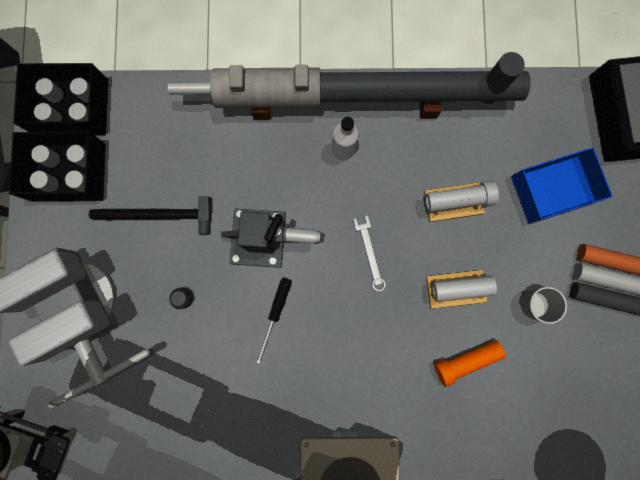

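```bash
python3 - <<'E'
from h import *
a=cv2.imread('pics/top0.png');b=cv2.imread('pics/side0.png')
def crop(im,x,y,ww,hh,s): return cv2.resize(im[y:y+hh,x:x+ww],None,fx=s,fy=s,interpolation=cv2.INTER_CUBIC)
t=np.hstack([crop(a,410,165,100,75,4),crop(a,225,195,100,75,4)])
s=np.hstack([crop(b,365,305,80,75,4),crop(b,285,165,80,75,4)]); s=cv2.copyMakeBorder(s,0,0,0,t.shape[1]-s.shape[1],cv2.BORDER_CONSTANT)
cv2.imwrite('pics/crop0.png',np.vstack([t,s]))
E
```

```text
(no output)
```

View pics/crop0.png

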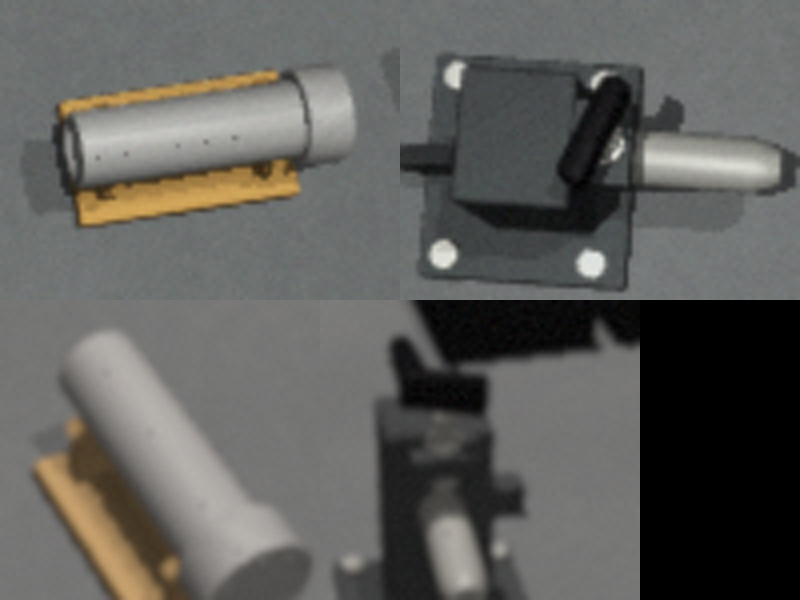

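```bash
cat > fit.py <<'E'
from h import *
from scipy.optimize import minimize
def grad(img):
    g=cv2.GaussianBlur(cv2.cvtColor(img,cv2.COLOR_BGR2GRAY).astype(float),(0,0),0.8)
    return cv2.magnitude(cv2.Sobel(g,cv2.CV_64F,1,0),cv2.Sobel(g,cv2.CV_64F,0,1))
def samp(G,P):
    P=np.float32(P); return cv2.remap(np.float32(G),P[:,0][None],P[:,1][None],cv2.INTER_LINEAR)[0]
def projm(c,X):
    p=X@np.asarray(c['R']).T+np.asarray(c['t']); p=p@np.asarray(c['camera_matrix']).T; return p[:,:2]/p[:,2:]
def silh(c,o,d,r,s0,s1,n=60):
    # silhouette lines of a cylinder: origin o, axis unit d (towards -y of the body), radius r
    C=-np.asarray(c['R']).T@np.asarray(c['t'])
    u=np.cross(d,[0,0,1.]);u/=np.linalg.norm(u);v=np.cross(u,d)
    cc=np.array([(C-o)@u,(C-o)@v]);D=np.linalg.norm(cc);a0=np.arctan2(cc[1],cc[0]);b=np.arccos(r/D)
    s=np.linspace(s0,s1,n); out=[]
    for a in (a0-b,a0+b):
        out.append(o+s[:,None]*d+r*(np.cos(a)*u+np.sin(a)*v))
    return out
def axis(yaw,pitch=0): # body y axis rotated by yaw; sleeve runs along -y
    return -np.array([-np.sin(yaw)*np.cos(pitch),np.cos(yaw)*np.cos(pitch),np.sin(pitch)])
E
python3 - <<'E'
from fit import *
cs={n:cam(n) for n in('top','side')}
G={n:grad(cs[n]['color']) for n in cs}
def run(names,p0,z,r,s0,s1):
    def f(p):
        o=np.array([p[0],p[1],z]);d=axis(p[2]);m=0
        o=np.array([p[0],p0[1],z])
        for n in names:
            for L in silh(cs[n],o,d,r,s0,s1): m-=samp(G[n],projm(cs[n],L)).mean()
        return m
    best=None
    for dx in np.arange(-.008,.0081,.001):
        for dy in np.arange(-.1,.101,.01):
            v=f([p0[0]+dx,p0[1],p0[2]+dy])
            if best is None or v<best[0]: best=(v,[p0[0]+dx,p0[1],p0[2]+dy])
    R=minimize(f,best[1],method='Nelder-Mead',options=dict(initial_simplex=np.array(best[1])+np.array([[0,0,0],[.001,0,0],[0,1e-9,0],[0,0,.01]])))
    return R.x.round(4),round(R.fun,1)
for names in(['top'],['side'],['top','side']):
    print(names,'sleeve',run(names,[.6265,-.18,.2],.06,.022,.01,.12),'spigot',run(names,[.5555,.17,-.075],.11,.015,.035,.09))
E
```

```text
['top'] sleeve (array([ 0.6264, -0.18  ,  0.1268]), np.float64(-231.0)) spigot (array([ 0.5545,  0.17  , -0.0049]), np.float64(-230.8))
['side'] sleeve (array([ 0.6276, -0.18  ,  0.1366]), np.float64(-151.2)) spigot (array([ 0.5571,  0.17  , -0.095 ]), np.float64(-442.2))
['top', 'side'] sleeve (array([ 0.6266, -0.18  ,  0.1327]), np.float64(-374.6)) spigot (array([ 0.5603,  0.17  , -0.1541]), np.float64(-596.6))
```

```bash
cat > ov.py <<'E'
from fit import *
def overlay(c,cyls,x,y,ww,hh,s,img=None):
    im=cv2.resize(c['color'][y:y+hh,x:x+ww],None,fx=s,fy=s,interpolation=cv2.INTER_CUBIC)
    for o,yaw,r,s0,s1 in cyls:
        for L in silh(c,np.array(o),axis(yaw),r,s0,s1):
            P=((projm(c,L)-[x,y]+.5)*s-.5).round().astype(int); cv2.polylines(im,[P.reshape(-1,1,2)],False,(0,0,255),1)
    return im
E
python3 - <<'E'
from ov import *
t=cam('top');s=cam('side')
cy=[([.6266,-.18,.06],.1327,.022,.0,.125),([.5555,.17,.11],-.075,.015,.0,.105)]
a=np.hstack([overlay(t,cy,410,170,100,60,4),overlay(t,cy,225,200,100,60,4)])
b=np.hstack([overlay(s,cy,370,305,60,60,6),overlay(s,cy,290,190,60,60,6)])
b=cv2.copyMakeBorder(b,0,0,0,80,cv2.BORDER_CONSTANT)
cv2.imwrite('pics/ov1.png',np.vstack([a,b]))
E
```

```text
(no output)
```

View pics/ov1.png

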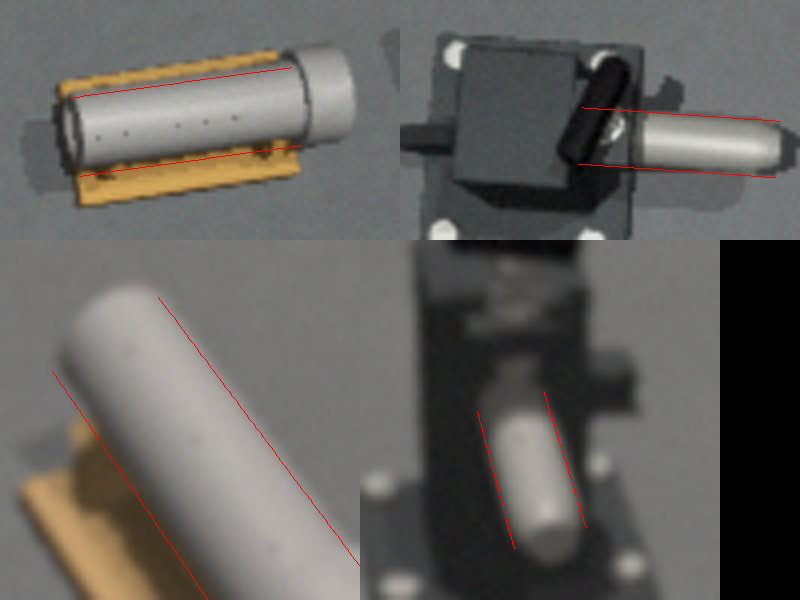

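```bash
cat >> fit.py <<'E'
def signed(c,o,yaw,r,s0,s1,k=1.2,which=(0,1),ch=0):
    B=c['color'][:,:,ch].astype(np.float32); o=np.array(o,float);d=axis(yaw);m=0
    A=silh(c,o,d,1e-4,s0,s1)[0]; A=projm(c,A); L=silh(c,o,d,r,s0,s1)
    for i in which:
        P=projm(c,L[i]); q=P[-1]-P[0]; q/=np.linalg.norm(q); N=np.array([-q[1],q[0]]); 
        if np.mean((A-P)@N)<0:N=-N
        m+=np.clip(samp(B,P+k*N)-samp(B,P-k*N),-60,60).mean()
    return m
def fitxy(cs,p0,y0,z,r,s0,s1,which=(0,1),rx=.008,ry=.12,ch=0):
    f=lambda p:-sum(signed(c,[p[0],y0,z],p[1],r,s0,s1,which=which,ch=ch) for c in cs)
    b=min((f([p0[0]+dx,p0[1]+dy]),p0[0]+dx,p0[1]+dy) for dx in np.arange(-rx,rx+1e-6,.001) for dy in np.arange(-ry,ry+1e-6,.01))
    R=minimize(f,b[1:],method='Nelder-Mead',options=dict(initial_simplex=np.array(b[1:])+np.array([[0,0],[.001,0],[0,.01]])))
    return R.x.round(4),round(R.fun,1)
E
cat > f1.py <<'E'
from ov import *
t=cam('top');s=cam('side')
for nm,cs in(('t',[t]),('s',[s]),('ts',[t,s])):
  for wh in ((0,1),(0,),(1,)):
    print(nm,wh,'sl',fitxy(cs,[.629,.16],-.18,.06,.022,.01,.12,wh),'sp',fitxy(cs,[.556,-.075],.17,.11,.015,.04,.088,wh))
E
python3 f1.py
```

```text
t (0, 1) sl (array([0.6319, 0.1302]), np.float64(-76.9)) sp (array([0.5466, 0.1664]), np.float64(-63.7))
t (0,) sl (array([0.6336, 0.142 ]), np.float64(-59.6)) sp (array([ 0.5551, -0.007 ]), np.float64(-56.6))
t (1,) sl (array([0.6281, 0.1382]), np.float64(-50.8)) sp (array([ 0.5457, -0.0891]), np.float64(-45.9))
s (0, 1) sl (array([0.6265, 0.1679]), np.float64(-43.8)) sp (array([ 0.558 , -0.1028]), np.float64(-120.0))
s (0,) sl (array([0.636 , 0.0987]), np.float64(-31.5)) sp (array([ 0.554, -0.035]), np.float64(-60.0))
s (1,) sl (array([0.6266, 0.1422]), np.float64(-31.0)) sp (array([ 0.551, -0.025]), np.float64(-60.0))
ts (0, 1) sl (array([0.632 , 0.1271]), np.float64(-116.8)) sp (array([ 0.5644, -0.2073]), np.float64(-151.7))
ts (0,) sl (array([0.6343, 0.1258]), np.float64(-90.0)) sp (array([ 0.5563, -0.0261]), np.float64(-112.2))
ts (1,) sl (array([0.6275, 0.1427]), np.float64(-80.6)) sp (array([ 0.555 , -0.0987]), np.float64(-102.2))
```

```bash
cat > f2.py <<'E'
from ov import *
np.set_printoptions(precision=4,suppress=True)
def back(c,u,v,z):
    R=np.asarray(c['R']);C=-R.T@np.asarray(c['t']);d=R.T@np.linalg.solve(np.asarray(c['camera_matrix']),[u,v,1.]);return C+d*(z-C[2])/d[2]
def edges(c,u0,u1,vc0,vc1,half,lo=6,ch=0,pr=False):
    # per column: half-level crossings either side of the expected centre line
    B=cv2.GaussianBlur(c['color'],(0,0),.5)[:,:,ch].astype(float);out=[]
    for u in range(u0,u1+1):
        v=vc0+(vc1-vc0)*(u-u0)/(u1-u0); col=B[:,u]
        def side(sg):
            xs=v+sg*np.arange(half-4,half+4.01,.1); y=np.interp(xs,np.arange(480),col); g=-np.gradient(y)
            return xs[np.argmax(g)],g.max()
        a,ga=side(-1);b,gb=side(1); out.append((u,a,b,ga,gb))
    return np.array(out)
def line(c,E,z):
    L=[]
    for k in(1,2):
        p=np.polyfit(E[:,0],E[:,k],1)
        for _ in range(3):
            r=E[:,k]-np.polyval(p,E[:,0]);ok=abs(r)<max(.4,1.2*np.median(abs(r)));p=np.polyfit(E[ok,0],E[ok,k],1)
        L.append(p); print('edge',p,'rms',r[ok].std().round(2),ok.sum())
    m=(L[0]+L[1])/2; u0,u1=E[0,0],E[-1,0]
    a=back(c,u0,np.polyval(m,u0),z);b=back(c,u1,np.polyval(m,u1),z);d=b-a
    yaw=np.arctan2(d[0],-d[1]); print('a',a,'b',b,'yaw',yaw.round(4)); return a,b,yaw
if __name__=='__main__':
    t=cam('top')
    # z of silhouette mid plane ~ axis
    print('sleeve');E=edges(t,434,478,203,196,9.6);a,b,y=line(t,E,.06)
    print('spigot');E=edges(t,287,312,235,237,7);a,b,y=line(t,E,.11)
    print(E[::3])
E
python3 f2.py
```

```text
sleeve
edge [ -0.1452 255.1187] rms 0.21 29
edge [ -0.1419 271.5755] rms 0.23 35
a [ 0.6327 -0.1929  0.06  ] b [ 0.6465 -0.2918  0.06  ] yaw 0.1378
spigot
edge [  0.3222 133.9187] rms 0.39 15
edge [  0.0553 224.1784] rms 0.18 18
a [0.5559 0.1332 0.11  ] b [0.5454 0.0801 0.11  ] yaw -0.194
[[287.   227.9  240.2    3.2    4.1 ]
 [290.   227.64 240.44   3.7    3.3 ]
 [293.   227.88 240.18   2.8    3.1 ]
 [296.   229.62 240.42   2.1    2.7 ]
 [299.   229.86 241.16   2.     2.6 ]
 [302.   233.2  241.4    2.3    2.6 ]
 [305.   233.24 241.14   2.     2.6 ]
 [308.   233.48 241.38   2.3    2.7 ]
 [311.   230.82 239.92   1.9    2.02]]
```

```bash
python3 - <<'E'
from f2 import *
im=cv2.imread('pics/top0.png');c=cam('top')
B=im.min(axis=2); P=[]
for u,v in((225+14,195+18.5),(225+147.5/4+3,0),(225+10.5,195+63.5),(225+47.7,195+66)):
    if v==0: continue
    x,y=int(u)-5,int(v)-5; w=np.clip(B[y:y+11,x:x+11].astype(float)-120,0,80); yy,xx=np.mgrid[y:y+11,x:x+11]
    p=[(w*xx).sum()/w.sum(),(w*yy).sum()/w.sum()];X=back(c,*p,.016);P.append(X);print(np.round(p,2),X)
a,b,d=P
e1=b-a;e2=d-b
print('yaw from x-edge',np.arctan2(-(-e1[1]),-e1[0])if 0 else np.arctan2(e1[1],e1[0]),'from y-edge',np.arctan2(e2[0],-e2[1]),np.linalg.norm(e1),np.linalg.norm(e2),'centre',(a+d)/2)
m=[robot.mark_of('top',l)[0] for l in('spigot_root','spigot_tip','clamp_grip','fixture')]
for q in m: print(w(c,q['location']) if 0 else np.asarray(c['R']).T@(np.asarray(q['location'])-np.asarray(c['t'])),q['score'])
E
python3 - <<'E'
from h import *
a=cv2.imread('pics/top0.png')
cv2.imwrite('pics/spig.png',cv2.resize(a[205:265,260:340],None,fx=10,fy=10,interpolation=cv2.INTER_CUBIC))
E
```

```text
[238.04 213.28] [0.6152 0.2526 0.016 ]
[235.27 258.26] [0.5105 0.2577 0.016 ]
[272.3  260.47] [0.5049 0.1725 0.016 ]
yaw from x-edge 3.092638470653058 from y-edge -0.06553413249743532 0.10481344279071556 0.08538293549195697 centre [0.56   0.2126 0.016 ]
[0.5534 0.1676 0.1124] 0.68
[0.5481 0.0619 0.1093] 0.75
[0.5542 0.1571 0.2072] 0.74
[0.5574 0.1712 0.0031] 0.89
```

View pics/spig.png

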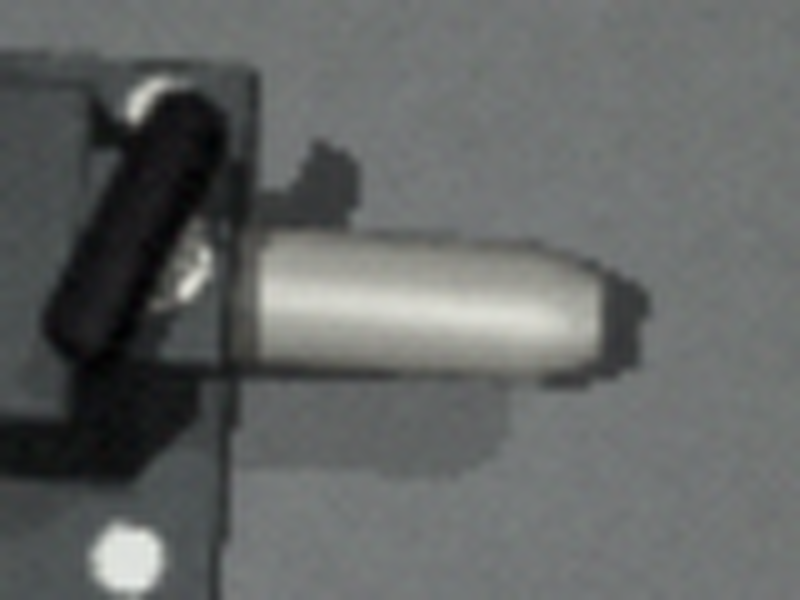

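```bash
cat > go.py <<'E'
from h import *
np.set_printoptions(precision=4,suppress=True)
import sys
def st():
    s=robot.read_state();R=Rn.from_rotvec(s['orientation']).as_matrix();return s,R
def plan(tx,ty,tz,yaw,graspz=False):
    """target TCP world; yaw = direction angle (from world +y, ccw) of tool x axis (mod pi)"""
    s,R=st()
    d=R.T@(np.array([tx,ty,tz])-s['tool_pos'])
    x=R[:,0]; cur=np.arctan2(-x[0],x[1])
    sp=-(yaw-cur); sp=(sp+np.pi/2)%np.pi-np.pi/2
    print('t',round(s['t'],2),'tcp',s['tool_pos'],'toolx yaw',round(cur,4),'z',R[:,2],'q',s['q'],'F',s['force'].round(1),'open',round(s['opening'],4))
    print('delta',d.round(4),'spin',round(sp,4),'(alt',round(sp-np.sign(sp)*np.pi,3),')')
if __name__=='__main__': plan(*map(float,sys.argv[1:5]))
E
python3 go.py .642 -.268 .30 .14; python3 -c "
from go import *
s,R=st();print(R)"
```

```text
t 1.9 tcp [0.1932 0.5681 0.2187] toolx yaw 1.243 z [ 0.0001  0.     -1.    ] q [ 1.1576  0.1304  1.4882 -0.0001  1.523  -0.0854] F [-0.7 -0.4  0.7] open 0.0925
delta [-0.6941 -0.6471 -0.0813] spin 1.103 (alt -2.039 )
[[-0.9468  0.3219  0.0001]
 [ 0.3219  0.9468  0.    ]
 [-0.0001  0.     -1.    ]]
```

```bash
python3 -m pendant '[{"delta_pos":[-0.01,-0.01,-0.03],"spin":0.05},{"delta_pos":[-0.03,-0.03,-0.06],"spin":0.15},{"delta_pos":[-0.06,-0.056,-0.08],"spin":0.28},{"delta_pos":[-0.094,-0.088,-0.1],"spin":0.41},{"delta_pos":[-0.128,-0.12,-0.12],"spin":0.54},{"delta_pos":[-0.163,-0.152,-0.13],"spin":0.67},{"delta_pos":[-0.198,-0.185,-0.13],"spin":0.8},{"delta_pos":[-0.233,-0.218,-0.13],"spin":0.93},{"delta_pos":[-0.268,-0.25,-0.13],"spin":1.05},{"delta_pos":[-0.303,-0.283,-0.13],"spin":1.1}]' -1 30; python3 go.py .642 -.268 .16 .14
```

```text
t: 2.9
tool_pos: [0.3894, 0.2008, 0.349]
orientation: [2.062, 2.37, 0.001]
force: [0.0, 0.4, -0.5]
opening: 0.093
t 2.9 tcp [0.3894 0.2008 0.349 ] toolx yaw 0.1387 z [ 0.001   0.0004 -1.    ] q [ 0.359  -0.3281  1.682   0.      1.7865  0.2203] F [ 0.   0.4 -0.5] open 0.093
delta [-0.4993  0.1851  0.189 ] spin -0.0013 (alt 3.14 )
```

```bash
python3 -m pendant '[{"delta_pos":[-0.038,0.014,0],"spin":0},{"delta_pos":[-0.082,0.03,0],"spin":0},{"delta_pos":[-0.126,0.046,0],"spin":0},{"delta_pos":[-0.17,0.063,0],"spin":0},{"delta_pos":[-0.214,0.079,0.01],"spin":0},{"delta_pos":[-0.258,0.095,0.02],"spin":0},{"delta_pos":[-0.302,0.112,0.04],"spin":0},{"delta_pos":[-0.346,0.128,0.06],"spin":0},{"delta_pos":[-0.388,0.144,0.09],"spin":0},{"delta_pos":[-0.428,0.158,0.12],"spin":0}]'; python3 go.py .642 -.268 .12 .14
```

```text
t: 3.9
tool_pos: [0.6031, -0.1973, 0.2332]
orientation: [2.062, 2.368, 0.002]
force: [0.4, -0.2, -0.2]
opening: 0.093
t 3.9 tcp [ 0.6031 -0.1973  0.2332] toolx yaw 0.1382 z [ 0.0024 -0.0001 -1.    ] q [-0.3975  0.2156  1.3668  0.0008  1.557  -0.5357] F [ 0.4 -0.2 -0.2] open 0.093
delta [-0.0753  0.0285  0.1133] spin -0.0018 (alt 3.14 )
```

```bash
python3 -m pendant '[{"delta_pos":[-0.03,0.011,0.02],"spin":0},{"delta_pos":[-0.055,0.02,0.05],"spin":0},{"delta_pos":[-0.068,0.025,0.08],"spin":0},{"delta_pos":[-0.071,0.0265,0.1],"spin":0},{"delta_pos":[-0.071,0.0265,0.11],"spin":0},{"delta_pos":[-0.071,0.0265,0.11],"spin":0}]'; python3 go.py .642 -.268 .12 .14
python3 - <<'E'
from ov import *
t=cam('top','top1.png');s=cam('side','side1.png')
cv2.imwrite('pics/c1.png',np.hstack([cv2.resize(t['color'][140:260,400:520],None,fx=3.3,fy=3.3,interpolation=2),cv2.resize(s['color'][270:390,350:470],None,fx=3.3,fy=3.3,interpolation=2)]))
E
```

```text
t: 4.5
tool_pos: [0.6382, -0.2632, 0.1212]
orientation: [-2.062, -2.368, -0.001]
force: [-0.0, -0.6, -0.2]
opening: 0.0933
t 4.5 tcp [ 0.6382 -0.2632  0.1212] toolx yaw 0.1382 z [-0.0008  0.0017 -1.    ] q [-0.4661  0.4308  1.311   0.0012  1.4013 -0.6045] F [-0.  -0.6 -0.2] open 0.0933
delta [-0.0052  0.0031  0.0012] spin -0.0018 (alt 3.14 )
```

View pics/c1.png

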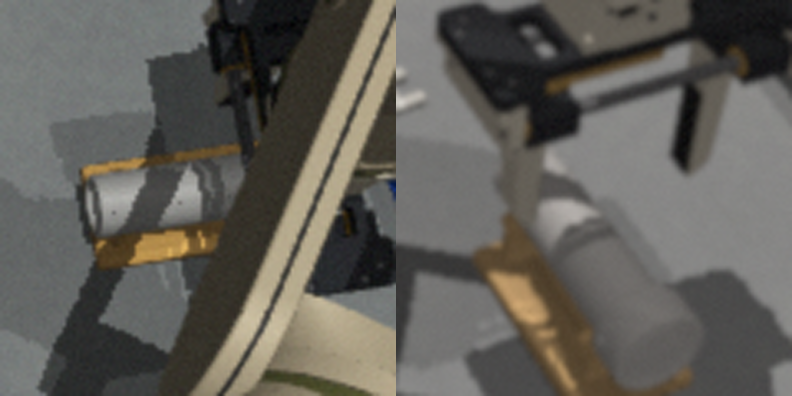

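```bash
python3 -m pendant '[{"delta_pos":[-0.005,0.003,0.015],"spin":0},{"delta_pos":[-0.005,0.003,0.035],"spin":0},{"delta_pos":[-0.005,0.003,0.055],"spin":0},{"delta_pos":[-0.005,0.003,0.07],"spin":0},{"delta_pos":[-0.005,0.003,0.078],"spin":0},{"delta_pos":[-0.005,0.003,0.08],"spin":0},{"delta_pos":[-0.005,0.003,0.08],"spin":0}]'; python3 go.py .642 -.268 .041 .14
```

```text
t: 5.3
tool_pos: [0.6441, -0.2685, 0.045]
orientation: [2.06, 2.367, 0.003]
force: [-0.4, -0.0, -0.3]
opening: 0.0929
t 5.3 tcp [ 0.6441 -0.2685  0.045 ] toolx yaw 0.1388 z [ 0.0041 -0.0009 -1.    ] q [-0.4689  0.5144  1.3459  0.0011  1.2773 -0.608 ] F [-0.4 -0.  -0.3] open 0.0929
delta [ 0.0008 -0.002   0.004 ] spin -0.0012 (alt 3.14 )
```

```bash
python3 -m pendant '[{"delta_pos":[0,0,0.003],"spin":0},{"delta_pos":[0,0,0.003],"spin":0},{"delta_pos":[0,0,0.003],"spin":0},{"delta_pos":[0,0,0.003],"spin":0},{"delta_pos":[0,0,0.003],"spin":0},{"delta_pos":[0,0,0.003],"spin":0}]' 1 20; python3 go.py .642 -.268 .041 .14
```

```text
t: 5.9
tool_pos: [0.6442, -0.2685, 0.0421]
orientation: [2.06, 2.367, 0.003]
force: [-0.0, -0.7, 0.2]
opening: 0.0492
t 5.9 tcp [ 0.6442 -0.2685  0.0421] toolx yaw 0.1387 z [ 0.0042 -0.0009 -1.    ] q [-0.469   0.5175  1.3473  0.0011  1.2726 -0.608 ] F [-0.  -0.7  0.2] open 0.0492
delta [ 0.0008 -0.0021  0.0011] spin -0.0013 (alt 3.14 )
```

```bash
python3 -m pendant '[{"delta_pos":[0,0,0],"spin":0},{"delta_pos":[0,0,0],"spin":0},{"delta_pos":[0,0,0],"spin":0}]' 1 20; python3 go.py .642 -.268 .041 .14
```

```text
t: 6.2
tool_pos: [0.6425, -0.2688, 0.0418]
orientation: [2.062, 2.369, -0.0]
force: [-7.5, 0.1, 4.1]
opening: 0.0425
t 6.2 tcp [ 0.6425 -0.2688  0.0418] toolx yaw 0.1385 z [ 0.0007 -0.0007 -1.    ] q [-0.4697  0.5172  1.3482 -0.0003  1.2752 -0.608 ] F [-7.5  0.1  4.1] open 0.0425
delta [ 0.0008 -0.0003  0.0008] spin -0.0015 (alt 3.14 )
```

```bash
python3 -m pendant '[{"delta_pos":[0,0,-0.005],"spin":0},{"delta_pos":[0,0,-0.015],"spin":0},{"delta_pos":[0,0,-0.03],"spin":0},{"delta_pos":[0,0,-0.05],"spin":0},{"delta_pos":[0,0,-0.07],"spin":0},{"delta_pos":[0,0,-0.085],"spin":0},{"delta_pos":[0,0,-0.09],"spin":0},{"delta_pos":[0,0,-0.09],"spin":0}]' 1 40; python3 go.py .5424 -.055 .112 -.055
```

```text
t: 7.0
tool_pos: [0.6432, -0.269, 0.1334]
orientation: [2.06, 2.367, 0.001]
force: [0.5, -0.7, -4.1]
opening: 0.0426
t 7.0 tcp [ 0.6432 -0.269   0.1334] toolx yaw 0.1385 z [ 0.0029 -0.0018 -1.    ] q [-0.4695  0.4351  1.2826 -0.0002  1.4204 -0.608 ] F [ 0.5 -0.7 -4.1] open 0.0426
delta [ 0.2259 -0.0703  0.0207] spin 0.1935 (alt -2.948 )
```

```bash
python3 -m pendant '[{"delta_pos":[0.015,-0.005,0],"spin":0.01},{"delta_pos":[0.04,-0.012,0],"spin":0.03},{"delta_pos":[0.07,-0.022,0],"spin":0.06},{"delta_pos":[0.105,-0.033,0],"spin":0.09},{"delta_pos":[0.14,-0.044,0.005],"spin":0.12},{"delta_pos":[0.175,-0.055,0.01],"spin":0.15},{"delta_pos":[0.203,-0.063,0.015],"spin":0.175},{"delta_pos":[0.22,-0.068,0.019],"spin":0.19},{"delta_pos":[0.226,-0.07,0.021],"spin":0.1935},{"delta_pos":[0.226,-0.07,0.021],"spin":0.1935}]'; python3 go.py .5424 -.055 .0918 -.055
python3 - <<'E'
from ov import *
t=cam('top','top2.png');s=cam('side','side2.png')
cv2.imwrite('pics/c2.png',np.hstack([cv2.resize(t['color'][180:290,260:400],None,fx=2.85,fy=2.85,interpolation=2),cv2.resize(s['color'][180:290,250:390],None,fx=2.85,fy=2.85,interpolation=2)]))
for n,c in(('top',t),('side',s)):
    for l in('sleeve','sleeve_grip','spigot_root','spigot_tip','clamp_grip'):
        for d in robot.mark_of(n,l)[:1]: print(n,l,round(d['score'],2),w(c,d['location']).round(4))
E
```

```text
t: 8.0
tool_pos: [0.5418, -0.0543, 0.1106]
orientation: [2.279, 2.16, -0.0]
force: [-0.0, 0.1, -3.1]
opening: 0.0423
t 8.0 tcp [ 0.5418 -0.0543  0.1106] toolx yaw -0.0535 z [ 0.0012 -0.0015 -1.    ] q [-0.1932  0.058   1.7664 -0.0013  1.3158 -0.1393] F [-0.   0.1 -3.1] open 0.0423
delta [-0.0006  0.0006  0.0188] spin 0.0015 (alt -3.14 )
top sleeve 0.7 [ 0.3017 -0.3383  0.0208]
top sleeve_grip 0.79 [ 0.271  -0.2572  0.025 ]
top spigot_root 0.95 [0.5521 0.1675 0.1109]
top spigot_tip 0.78 [0.5497 0.061  0.1059]
top clamp_grip 0.75 [0.5549 0.1538 0.2097]
side sleeve 0.9 [ 0.2998 -0.3384  0.0185]
side sleeve_grip 0.88 [ 0.271  -0.2569  0.0232]
side spigot_root 0.69 [0.5597 0.1702 0.1098]
side spigot_tip 0.87 [0.5457 0.0608 0.1099]
side clamp_grip 0.4 [0.5548 0.1557 0.2081]
```

View pics/c2.png

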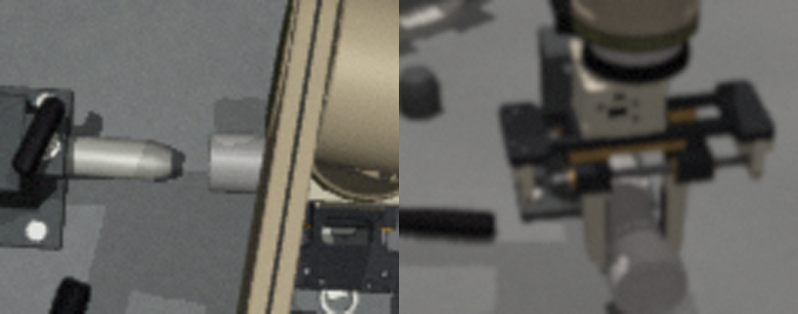

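```bash
python3 - <<'E'
from ov import *
t=cam('top')
s=robot.read_state();p=s['tool_pos']
yaw=-.0535; ya=-axis(yaw)
o=np.array([p[0],p[1],p[2]+.0182])+.0906*ya
cy=[(o,yaw,.022,0,.03),([.5548,.170,.11],-.055,.015,.03,.105)]
cv2.imwrite('pics/ov2.png',overlay(t,cy,280,210,80,50,10))
E
```

```text
(no output)
```

View pics/ov2.png

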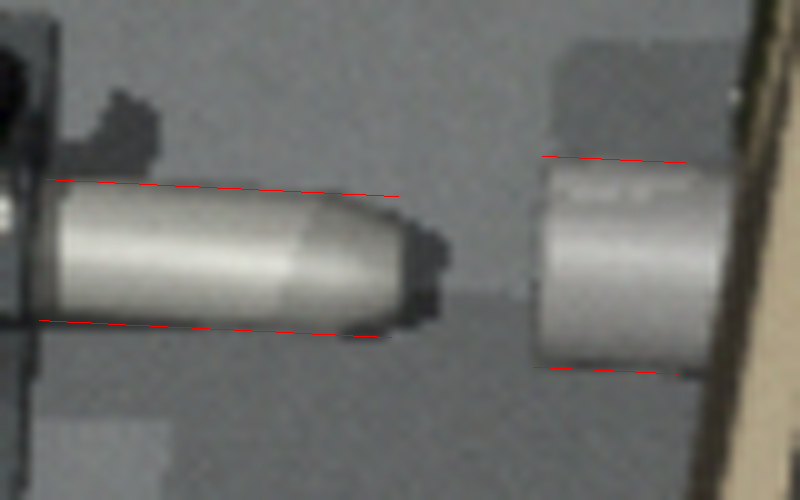

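```bash
python3 -m pendant '[{"delta_pos":[0,0,0.005],"spin":0},{"delta_pos":[0,0,0.012],"spin":0},{"delta_pos":[0,0,0.017],"spin":0},{"delta_pos":[0.002,0,0.019],"spin":0},{"delta_pos":[0.01,0,0.019],"spin":0},{"delta_pos":[0.02,0,0.019],"spin":0},{"delta_pos":[0.032,0,0.019],"spin":0},{"delta_pos":[0.042,0,0.019],"spin":0},{"delta_pos":[0.048,0,0.019],"spin":0},{"delta_pos":[0.05,0,0.019],"spin":0}]'; python3 go.py .5498 .0795 .0918 -.055
python3 - <<'E'
from ov import *
t=cam('top','top3.png')
s=robot.read_state();p=s['tool_pos'];print(s['force'],s['wrist_torque'])
yaw=-.0535; ya=-axis(yaw)
o=np.array([p[0],p[1],p[2]+.0182])+.0906*ya
cy=[(o,yaw,.022,0,.03),([.5548,.170,.11],-.055,.015,.03,.105)]
cv2.imwrite('pics/ov3.png',overlay(t,cy,270,210,80,50,10))
E
```

```text
t: 9.65
tool_pos: [0.5456, -0.004, 0.0928]
orientation: [2.278, 2.158, 0.002]
force: [0.4, 0.1, -3.8]
opening: 0.0421
t 9.65 tcp [ 0.5456 -0.004   0.0928] toolx yaw -0.0538 z [ 0.0032 -0.0017 -1.    ] q [-0.1004  0.078   1.7801 -0.0015  1.2803 -0.0461] F [ 0.4  0.1 -3.8] open 0.0421
delta [ 0.0837 -0.0003  0.0008] spin 0.0012 (alt -3.14 )
[-0.34521592  0.1994301  -4.03296292] [-0.0358301   0.09293123 -0.01461039]
```

View pics/ov3.png

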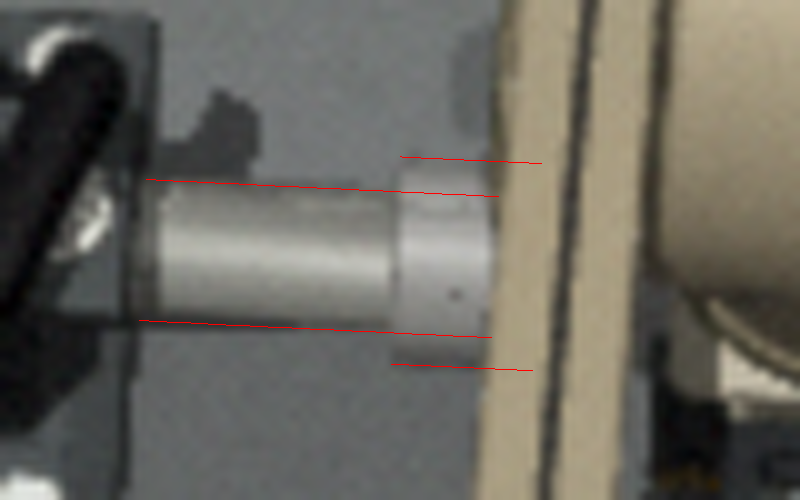

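```bash
python3 -m pendant '[{"delta_pos":[0.008,0,0],"spin":0},{"delta_pos":[0.018,0,0],"spin":0},{"delta_pos":[0.028,0,0],"spin":0},{"delta_pos":[0.038,0,0],"spin":0},{"delta_pos":[0.046,0,0],"spin":0},{"delta_pos":[0.05,0,0],"spin":0},{"delta_pos":[0.05,0,0],"spin":0}]'; python3 go.py .5498 .0795 .0918 -.055
```

```text
t: 10.4
tool_pos: [0.5483, 0.0463, 0.0926]
orientation: [2.277, 2.159, 0.002]
force: [0.8, -0.2, -3.1]
opening: 0.0421
t 10.4 tcp [0.5483 0.0463 0.0926] toolx yaw -0.0531 z [ 0.0031 -0.0017 -1.    ] q [-0.0077  0.0906  1.767  -0.0018  1.281   0.0459] F [ 0.8 -0.2 -3.1] open 0.0421
delta [ 0.0332 -0.0003  0.0008] spin 0.0019 (alt -3.14 )
```

No contact yet; continue to near home, then slowly push.

```bash
python3 -m pendant '[{"delta_pos":[0.006,0,0],"spin":0},{"delta_pos":[0.014,0,0],"spin":0},{"delta_pos":[0.02,0,0],"spin":0},{"delta_pos":[0.025,0,0],"spin":0},{"delta_pos":[0.027,0,0],"spin":0},{"delta_pos":[0.028,0,0],"spin":0}]'; python3 go.py .5498 .0795 .0918 -.055;  python3 -m pendant '[{"delta_pos":[0.002,0,0],"spin":0},{"delta_pos":[0.004,0,0],"spin":0},{"delta_pos":[0.005,0,0],"spin":0},{"delta_pos":[0.005,0,0],"spin":0}]';python3 go.py .5498 .0795 .0918 -.055
```

```text
t: 11.0
tool_pos: [0.5498, 0.0746, 0.0926]
orientation: [2.277, 2.16, 0.002]
force: [0.3, 1.3, -3.2]
opening: 0.0425
t 11.0 tcp [0.5498 0.0746 0.0926] toolx yaw -0.0527 z [ 0.0031 -0.0018 -1.    ] q [ 0.0438  0.1028  1.754  -0.002   1.2818  0.097 ] F [ 0.3  1.3 -3.2] open 0.0425
delta [ 0.0049 -0.0003  0.0008] spin 0.0023 (alt -3.139 )
t: 11.4
tool_pos: [0.55, 0.078, 0.0925]
orientation: [2.276, 2.158, -0.002]
force: [-1.1, -8.4, -2.4]
opening: 0.0424
t 11.4 tcp [0.55   0.078  0.0925] toolx yaw -0.0534 z [ 0.0026 -0.0043 -1.    ] q [ 0.0516  0.1053  1.7514 -0.0046  1.2825  0.1063] F [-1.1 -8.4 -2.4] open 0.0424
delta [ 0.0015 -0.0002  0.0007] spin 0.0016 (alt -3.14 )
```

```bash
python3 -m pendant '[{"delta_pos":[0.002,0,0],"spin":0},{"delta_pos":[0.004,0,0],"spin":0},{"delta_pos":[0.005,0,0],"spin":0},{"delta_pos":[0.005,0,0],"spin":0}]';python3 go.py .5498 .0795 .0918 -.055
python3 - <<'E'
from ov import *
t=cam('top','top4.png');s=cam('side','side4.png')
cv2.imwrite('pics/c4.png',np.hstack([cv2.resize(t['color'][200:270,250:340],None,fx=4.4,fy=4.4,interpolation=2),cv2.resize(s['color'][170:270,270:370],None,fx=3.08,fy=3.08,interpolation=2)]))
E
```

```text
t: 11.8
tool_pos: [0.5496, 0.0782, 0.0923]
orientation: [2.275, 2.153, -0.012]
force: [-3.6, -21.4, -0.3]
opening: 0.0424
t 11.8 tcp [0.5496 0.0782 0.0923] toolx yaw -0.0552 z [ 0.0006 -0.0117 -0.9999] q [ 0.057   0.1077  1.7492 -0.0122  1.2847  0.1157] F [ -3.6 -21.4  -0.3] open 0.0424
delta [0.0013 0.0001 0.0005] spin -0.0002 (alt 3.141 )
```

View pics/c4.png

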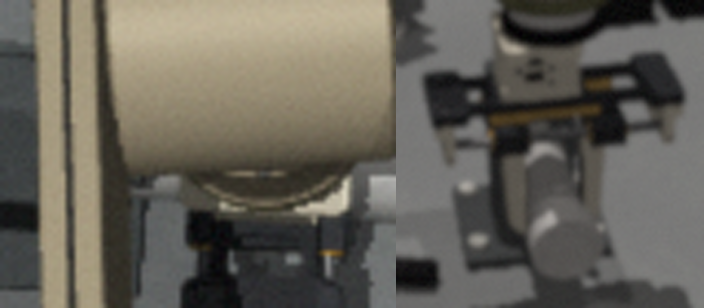

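```bash
python3 -m pendant '[{"delta_pos":[0.001,0,0.001],"spin":0},{"delta_pos":[0.001,0,0.0015],"spin":0},{"delta_pos":[0.001,0,0.0015],"spin":0},{"delta_pos":[0.001,0,0.0015],"spin":0}]';python3 go.py .5498 .0795 .0918 -.055; python3 -m pendant '[{"delta_pos":[0.0005,0,0],"spin":0},{"delta_pos":[0,0,0],"spin":0},{"delta_pos":[0,0,0],"spin":0},{"delta_pos":[0,0,0],"spin":0},{"delta_pos":[0,0,0],"spin":0},{"delta_pos":[0,0,0],"spin":0}]' -1;python3 go.py .5498 .0795 .25 -.055
```

```text
t: 12.3
tool_pos: [0.5499, 0.078, 0.0911]
orientation: [2.275, 2.152, -0.013]
force: [0.1, -8.4, -1.0]
opening: 0.0429
t 12.3 tcp [0.5499 0.078  0.0911] toolx yaw -0.0558 z [ 0.0009 -0.0134 -0.9999] q [ 0.0578  0.1097  1.7496 -0.014   1.2822  0.1175] F [ 0.1 -8.4 -1. ] open 0.0429
delta [ 0.0015 -0.0001 -0.0007] spin -0.0008 (alt 3.141 )
t: 12.9
tool_pos: [0.5499, 0.0781, 0.0911]
orientation: [2.275, 2.152, -0.013]
force: [0.2, -0.9, -0.6]
opening: 0.0859
t 12.9 tcp [0.5499 0.0781 0.0911] toolx yaw -0.0557 z [ 0.001  -0.0132 -0.9999] q [ 0.0579  0.1096  1.7495 -0.0138  1.2822  0.1175] F [ 0.2 -0.9 -0.6] open 0.0859
delta [-0.0007  0.0001 -0.1589] spin -0.0007 (alt 3.141 )
```

```bash
python3 -m pendant '[{"delta_pos":[0,0,-0.01],"spin":0},{"delta_pos":[0,0,-0.03],"spin":0},{"delta_pos":[0,0,-0.06],"spin":0},{"delta_pos":[-0.002,0,-0.1],"spin":0},{"delta_pos":[-0.004,0,-0.14],"spin":0},{"delta_pos":[-0.005,0,-0.17],"spin":-0.1},{"delta_pos":[-0.005,0,-0.185],"spin":-0.25},{"delta_pos":[-0.005,0,-0.19],"spin":-0.4},{"delta_pos":[-0.005,0,-0.19],"spin":-0.55},{"delta_pos":[-0.005,0,-0.19],"spin":-0.7}]'; python3 go.py .554 .1547 .27 1.12
python3 - <<'E'
from f2 import *
t=cam('top','top5.png');s=cam('side','side5.png')
a=cv2.imread('pics/top0.png')
cv2.imwrite('pics/c5.png',np.hstack([cv2.resize(t['color'][200:270,250:340],None,fx=4.4,fy=4.4,interpolation=2),cv2.resize(s['color'][170:270,270:370],None,fx=3.08,fy=3.08,interpolation=2)]))
for n,c in(('top',t),('side',s)):
    for l in('sleeve','sleeve_grip','spigot_root','clamp_grip','clamp_pad'):
        for d in robot.mark_of(n,l)[:2]: print(n,l,round(d['score'],2),w(c,d['location']).round(4))
g=a.max(axis=2)[205:245,255:290]
m=(g<32).astype(np.uint8);n,lab,stt,cen=cv2.connectedComponentsWithStats(m)
i=1+np.argmax(stt[1:,4]);ys,xs=np.nonzero(lab==i);ys+=205;xs+=255
P=np.array([back(t,x,y,.2186) for x,y in zip(xs,ys)])[:,:2];e,v=np.linalg.eigh(np.cov(P.T));d=v[:,1];d*=np.sign(d[0])
print(len(P),'centre',P.mean(0),'std',np.sqrt(e),'angle',np.arctan2(d[1],d[0]))
E
```

```text
t: 13.9
tool_pos: [0.5496, 0.0757, 0.2826]
orientation: [1.391, 2.808, -0.017]
force: [-0.0, 0.1, -0.2]
opening: 0.0928
t 13.9 tcp [0.5496 0.0757 0.2826] toolx yaw 0.6506 z [ 0.0026 -0.0131 -0.9999] q [ 0.0535 -0.0107  1.5194 -0.0132  1.631  -0.5978] F [-0.   0.1 -0.2] open 0.0928
delta [0.0603 0.0514 0.0116] spin -0.4694 (alt 2.672 )
top sleeve 0.65 [0.5551 0.1703 0.1063]
top sleeve 0.57 [ 0.3062 -0.3395  0.019 ]
top sleeve_grip 0.93 [0.5541 0.085  0.1066]
top sleeve_grip 0.72 [ 0.2714 -0.2568  0.025 ]
top spigot_root 0.57 [0.5528 0.1659 0.112 ]
top clamp_grip 0.48 [0.5515 0.1554 0.2112]
top clamp_pad 0.47 [0.5585 0.1533 0.1342]
side sleeve 0.68 [0.5526 0.1677 0.1119]
side sleeve 0.6 [ 0.3059 -0.3397  0.0195]
side sleeve_grip 0.94 [0.551  0.0805 0.1114]
side sleeve_grip 0.6 [ 0.2729 -0.2617  0.0204]
side spigot_root 0.58 [ 0.6413 -0.2521 -0.0033]
side spigot_root 0.55 [0.5553 0.1698 0.1094]
side clamp_grip 0.58 [0.5501 0.1554 0.2072]
side clamp_pad 0.63 [0.5549 0.1562 0.1377]
273 centre [0.5495 0.153 ] std [0.0068 0.0178] angle -0.2548822390820535
```

View pics/c5.png

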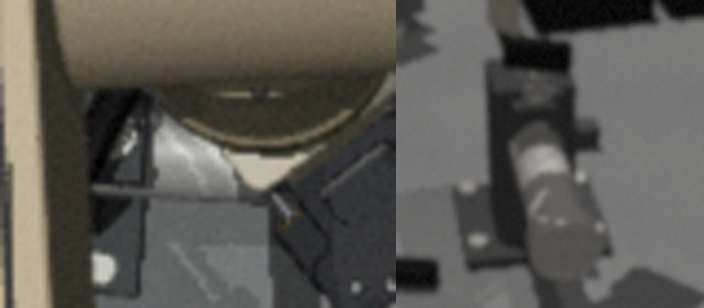

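```bash
cat > bar.py <<'E'
from f2 import *
def boxhull(c,x,y,a,ztop,L=.056,T=.015,H=.026):
    d=np.array([np.cos(a),np.sin(a)]);n=np.array([-d[1],d[0]])
    X=[np.r_[np.array([x,y])+i*L/2*d+j*T/2*n,ztop-k*H] for i in(-1,1) for j in(-1,1) for k in(0,1)]
    return cv2.convexHull(projm(c,np.array(X)).astype(np.float32))[:,0]
if __name__=='__main__':
    c=cam('top');a=cv2.imread('pics/top0.png')
    x0,y0,x1,y1=255,200,295,250;S=8
    g=cv2.resize(a[y0:y1,x0:x1].max(axis=2),None,fx=S,fy=S,interpolation=2).astype(float)
    best=[]
    for ang in np.arange(-.75,-.1,.02):
        for x in np.arange(.546,.562,.001):
            for y in np.arange(.147,.163,.001):
                P=((boxhull(c,x,y,ang,.217)-[x0,y0]+.5)*S-.5).astype(int)
                m=np.zeros(g.shape,np.uint8);cv2.fillConvexPoly(m,P,1);o=cv2.dilate(m,np.ones((17,17)))-m
                best.append((g[o>0].mean()-g[m>0].mean(),ang,x,y))
    best.sort(reverse=True);print(np.array(best[:6]))
    b=best[0];im=cv2.resize(a[y0:y1,x0:x1],None,fx=12,fy=12,interpolation=2);im=cv2.convertScaleAbs(im,alpha=1.6)
    P=((boxhull(c,b[2],b[3],b[1],.217)-[x0,y0]+.5)*12-.5).astype(int);cv2.polylines(im,[P],True,(0,0,255),1)
    cv2.imwrite('pics/bar.png',im)
E
python3 bar.py
```

```text
[[41.0347 -0.49    0.554   0.155 ]
 [40.9624 -0.47    0.554   0.155 ]
 [40.2525 -0.45    0.554   0.155 ]
 [40.0277 -0.49    0.555   0.155 ]
 [40.0202 -0.49    0.555   0.154 ]
 [39.9353 -0.47    0.555   0.154 ]]
```

View pics/bar.png

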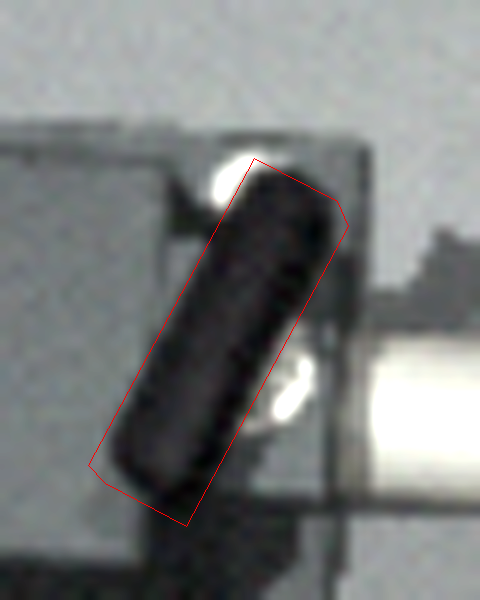

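```bash
python3 -m pendant '[{"delta_pos":[0.01,0.008,0],"spin":-0.1},{"delta_pos":[0.028,0.023,0],"spin":-0.22},{"delta_pos":[0.046,0.039,0],"spin":-0.34},{"delta_pos":[0.057,0.048,0.005],"spin":-0.42},{"delta_pos":[0.06,0.051,0.015],"spin":-0.44},{"delta_pos":[0.06,0.051,0.03],"spin":-0.44},{"delta_pos":[0.06,0.051,0.045],"spin":-0.44},{"delta_pos":[0.06,0.051,0.05],"spin":-0.44},{"delta_pos":[0.06,0.051,0.05],"spin":-0.44}]'; python3 go.py .554 .155 .188 1.09
python3 - <<'E'
from f2 import *
t=cam('top','top6.png');s=cam('side','side6.png')
cv2.imwrite('pics/c6.png',np.hstack([cv2.resize(t['color'][190:260,230:320],None,fx=4.4,fy=4.4,interpolation=2),cv2.resize(s['color'][120:220,270:370],None,fx=3.08,fy=3.08,interpolation=2)]))
E
```

```text
t: 15.45
tool_pos: [0.5533, 0.1527, 0.2281]
orientation: [0.76, 3.047, -0.022]
force: [-0.4, 0.3, -0.1]
opening: 0.093
t 15.45 tcp [0.5533 0.1527 0.2281] toolx yaw 1.0821 z [-0.0022 -0.0139 -0.9999] q [ 0.1887  0.0624  1.5434 -0.0133  1.5406 -0.8929] F [-0.4  0.3 -0.1] open 0.093
delta [0.0007 0.0029 0.0401] spin -0.0079 (alt 3.134 )
```

View pics/c6.png

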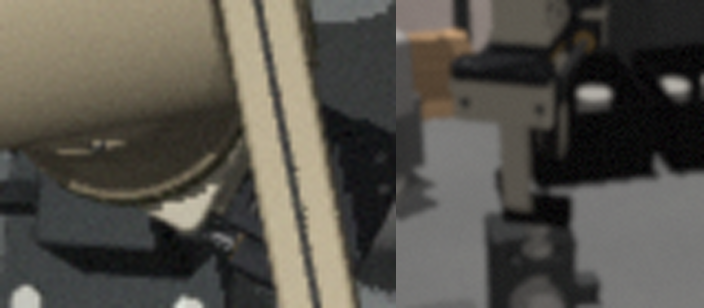

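```bash
python3 -m pendant '[{"delta_pos":[0.001,0.003,0.008],"spin":-0.008},{"delta_pos":[0.001,0.003,0.02],"spin":-0.008},{"delta_pos":[0.001,0.003,0.032],"spin":-0.008},{"delta_pos":[0.001,0.003,0.039],"spin":-0.008},{"delta_pos":[0.001,0.003,0.04],"spin":-0.008},{"delta_pos":[0.001,0.003,0.04],"spin":-0.008}]'; python3 -m pendant '[{"delta_pos":[0,0,0],"spin":0},{"delta_pos":[0,0,0],"spin":0},{"delta_pos":[0,0,0],"spin":0},{"delta_pos":[0,0,0],"spin":0},{"delta_pos":[0,0,0],"spin":0},{"delta_pos":[0,0,0],"spin":0},{"delta_pos":[0,0,0],"spin":0},{"delta_pos":[0,0,0],"spin":0},{"delta_pos":[0,0,0],"spin":0}]' 1 20; python3 go.py .554 .155 .188 1.09
```

```text
t: 16.15
tool_pos: [0.5546, 0.1556, 0.1898]
orientation: [0.746, 3.048, -0.02]
force: [0.1, -0.1, 0.4]
opening: 0.093
t: 17.05
tool_pos: [0.5546, 0.1556, 0.1897]
orientation: [0.746, 3.048, -0.02]
force: [-0.3, -0.0, -0.4]
opening: 0.0255
t 17.05 tcp [0.5546 0.1556 0.1897] toolx yaw 1.0907 z [ 0.0001 -0.0135 -0.9999] q [ 0.1933  0.0844  1.5904 -0.0133  1.4693 -0.896 ] F [-0.3 -0.  -0.4] open 0.0255
delta [ 0.0003 -0.0008  0.0017] spin 0.0007 (alt -3.141 )
```

```bash
python3 -m pendant '[{"delta_pos":[0,0,0],"spin":0},{"delta_pos":[0,0,0],"spin":0},{"delta_pos":[0,0,0],"spin":0},{"delta_pos":[0,0,0],"spin":0}]' 1 20; python3 go.py .554 .155 .188 1.09
```

```text
t: 17.45
tool_pos: [0.554, 0.1545, 0.1897]
orientation: [0.747, 3.049, -0.024]
force: [-4.5, -5.9, 2.7]
opening: 0.0147
t 17.45 tcp [0.554  0.1545 0.1897] toolx yaw 1.0901 z [-0.0015 -0.0153 -0.9999] q [ 0.1926  0.0841  1.5908 -0.0148  1.4711 -0.896 ] F [-4.5 -5.9  2.7] open 0.0147
delta [0.0003 0.0004 0.0017] spin 0.0001 (alt -3.141 )
```

```bash
python3 -m pendant '[{"delta_pos":[0,0,0.0002],"spin":0.05},{"delta_pos":[0,0,0.0006],"spin":0.15},{"delta_pos":[0,0,0.001],"spin":0.27},{"delta_pos":[0,0,0.0015],"spin":0.4},{"delta_pos":[0,0,0.002],"spin":0.53},{"delta_pos":[0,0,0.0025],"spin":0.66},{"delta_pos":[0,0,0.003],"spin":0.79},{"delta_pos":[0,0,0.0034],"spin":0.9},{"delta_pos":[0,0,0.0037],"spin":0.97},{"delta_pos":[0,0,0.0038],"spin":1.0}]'; python3 -c "
from go import *
s,R=st();print(s['wrist_torque'],s['force'])"; python3 go.py .554 .155 .188 0.09
python3 - <<'E'
from f2 import *
s=cam('side','side7.png')
cv2.imwrite('pics/c7.png',cv2.resize(s['color'][120:270,230:400],None,fx=4,fy=4,interpolation=2))
E
```

```text
t: 18.45
tool_pos: [0.5547, 0.1549, 0.186]
orientation: [2.115, 2.309, -0.017]
force: [4.2, 1.4, -2.5]
opening: 0.0148
[ 0.3448 -0.5893  0.093 ] [ 4.1672  1.3917 -2.516 ]
t 18.45 tcp [0.5547 0.1549 0.186 ] toolx yaw 0.0875 z [ 0.0001 -0.0145 -0.9999] q [ 0.1926  0.0865  1.5951 -0.0143  1.4627  0.1066] F [ 4.2  1.4 -2.5] open 0.0148
delta [ 0.0002 -0.0007 -0.002 ] spin -0.0025 (alt 3.139 )
```

View pics/c7.png

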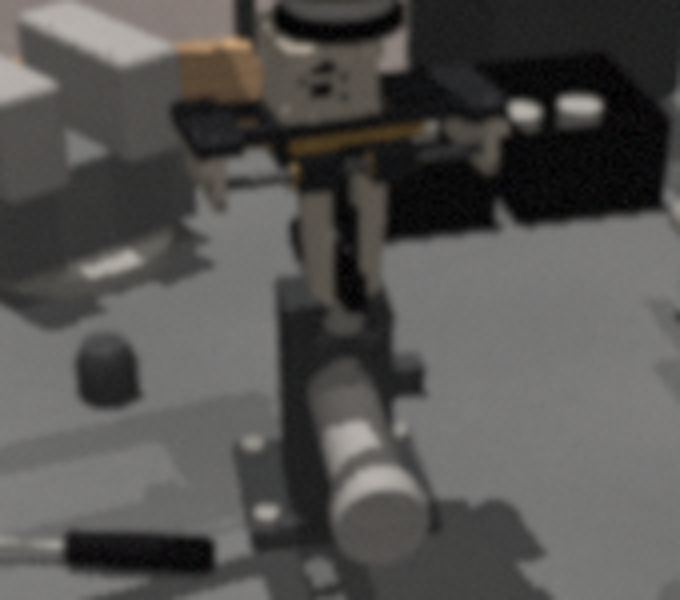

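```bash
python3 -m pendant '[{"delta_pos":[0,0,0.0003],"spin":0.08},{"delta_pos":[0,0,0.0008],"spin":0.2},{"delta_pos":[0,0,0.0012],"spin":0.32},{"delta_pos":[0,0,0.0015],"spin":0.4},{"delta_pos":[0,0,0.0017],"spin":0.45},{"delta_pos":[0,0,0.0017],"spin":0.45}]'; python3 -c "
from go import *
s,R=st();print(s['wrist_torque'],s['force'])"; python3 -m pendant '[{"delta_pos":[0,0,0.0002],"spin":0.05},{"delta_pos":[0,0,0.0004],"spin":0.1},{"delta_pos":[0,0,0.0004],"spin":0.1}]';python3 -c "
from go import *
s,R=st();print(s['wrist_torque'],s['force'])"; python3 go.py .554 .155 .188 -.46
```

```text
t: 19.1
tool_pos: [0.5551, 0.1549, 0.1842]
orientation: [2.576, 1.777, -0.012]
force: [5.2, 0.5, -2.6]
opening: 0.0149
[ 0.2328 -0.6432  0.0605] [ 5.1505  0.536  -2.5823]
t: 19.4
tool_pos: [0.5552, 0.1548, 0.1838]
orientation: [2.66, 1.647, -0.01]
force: [3.2, -0.1, -2.0]
opening: 0.0148
[ 0.2211 -0.3397 -0.0177] [ 3.1798 -0.1258 -2.0424]
t 19.4 tcp [0.5552 0.1548 0.1838] toolx yaw -0.4623 z [ 0.0013 -0.0143 -0.9999] q [ 0.1924  0.0881  1.5974 -0.0143  1.4576  0.6562] F [ 3.2 -0.1 -2. ] open 0.0148
delta [-0.0005 -0.0012 -0.0042] spin -0.0023 (alt 3.139 )
```

```bash
cat > f.py <<'E'
from go import *
s,R=st();print('T',s['wrist_torque'],'F',s['force'],'yaw',np.arctan2(-R[0,0],R[1,0]).round(4),'z',s['tool_pos'])
E
python3 -m pendant '[{"delta_pos":[0,0,0.0002],"spin":0.05},{"delta_pos":[0,0,0.0002],"spin":0.05}]' >/dev/null; python3 f.py;  python3 -m pendant '[{"delta_pos":[0,0,0.0002],"spin":0.05},{"delta_pos":[0,0,0.0002],"spin":0.05}]'>/dev/null; python3 f.py;  python3 -m pendant '[{"delta_pos":[0,0,0.0002],"spin":0.05},{"delta_pos":[0,0,0.0002],"spin":0.05}]'>/dev/null; python3 f.py
```

```text
T [ 0.137  -0.2825 -0.0158] F [ 2.4741 -0.9228 -0.9619] yaw -0.5105 z [0.5553 0.1548 0.1837]
T [ 0.1951 -0.1829  0.0172] F [ 2.6283  0.3235 -0.7697] yaw -0.5586 z [0.5554 0.1548 0.1835]
T [ 0.1857 -0.2146  0.0366] F [ 2.5854 -0.9243 -1.4843] yaw -0.6066 z [0.5554 0.1548 0.1833]
```

```bash
for i in 1; do :; done
python3 -m pendant '[{"delta_pos":[0,0,0.0002],"spin":0.05},{"delta_pos":[0,0,0.0003],"spin":0.08},{"delta_pos":[0,0,0.0003],"spin":0.08}]' >/dev/null; python3 f.py;  python3 -m pendant '[{"delta_pos":[0,0,0.0002],"spin":0.05},{"delta_pos":[0,0,0.0003],"spin":0.08},{"delta_pos":[0,0,0.0003],"spin":0.08}]'>/dev/null; python3 f.py
python3 - <<'E'
from f2 import *
s=cam('side','side8.png');t=cam('top','top8.png')
cv2.imwrite('pics/c8.png',np.hstack([cv2.resize(s['color'][150:230,280:360],None,fx=5,fy=5,interpolation=2),cv2.resize(t['color'][200:280,240:320],None,fx=5,fy=5,interpolation=2)]))
E
```

```text
T [ 0.096  -0.229   0.1353] F [ 2.5374 -0.7912 -0.3558] yaw -0.6841 z [0.5555 0.1547 0.1831]
T [ 0.1131 -0.1853  0.1507] F [ 3.0038 -0.1331 -1.3848] yaw -0.7619 z [0.5555 0.1547 0.1829]
```

View pics/c8.png

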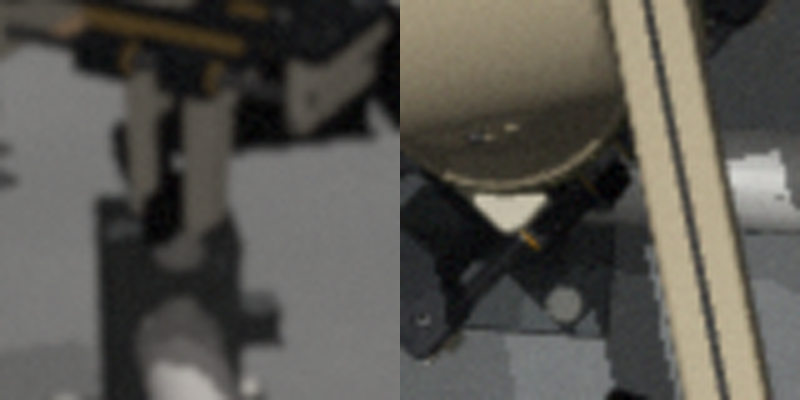

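```bash
python3 -m pendant '[{"delta_pos":[0,0,0.0001],"spin":0.04},{"delta_pos":[0,0,0.0003],"spin":0.07},{"delta_pos":[0,0,0.0003],"spin":0.07}]' >/dev/null; python3 f.py;python3 -m pendant '[{"delta_pos":[0,0,0],"spin":0},{"delta_pos":[0,0,0],"spin":0}]' ; python3 f.py
```

```text
T [ 0.1006 -0.2576  0.2177] F [ 2.0521 -1.288  -0.1034] yaw -0.8303 z [0.5556 0.1547 0.1828]
t: 21.2
tool_pos: [0.5556, 0.1547, 0.1828]
orientation: [2.915, 1.134, -0.005]
force: [2.6, 0.5, 0.1]
opening: 0.015
T [ 0.0613 -0.1562  0.2445] F [2.6476 0.5041 0.1123] yaw -0.8288 z [0.5556 0.1547 0.1828]
```

```bash
python3 -m pendant '[{"delta_pos":[0,0,0],"spin":0},{"delta_pos":[0,0,0],"spin":0},{"delta_pos":[0,0,0],"spin":0},{"delta_pos":[0,0,0],"spin":0},{"delta_pos":[0,0,0],"spin":0},{"delta_pos":[0,0,0],"spin":0}]' -1; python3 -m pendant '[{"delta_pos":[0,0,-0.005],"spin":0},{"delta_pos":[0,0,-0.02],"spin":0},{"delta_pos":[0,0,-0.045],"spin":0},{"delta_pos":[0,0,-0.08],"spin":0},{"delta_pos":[0,0,-0.12],"spin":0},{"delta_pos":[0,0,-0.15],"spin":0},{"delta_pos":[0,0,-0.16],"spin":0},{"delta_pos":[0,0,-0.16],"spin":0}]'; python3 go.py .3 .3 .34 -.83
```

```text
t: 21.8
tool_pos: [0.5555, 0.1546, 0.1827]
orientation: [2.915, 1.134, -0.005]
force: [-0.1, 0.2, 0.1]
opening: 0.0581
t: 22.6
tool_pos: [0.5562, 0.1572, 0.3457]
orientation: [2.914, 1.134, 0.002]
force: [0.4, 0.0, 0.9]
opening: 0.0929
t 22.6 tcp [0.5562 0.1572 0.3457] toolx yaw -0.8288 z [ 0.0066 -0.0135 -0.9999] q [ 0.1962  0.0516  1.3429 -0.0147  1.7432  1.0225] F [0.4 0.  0.9] open 0.0929
delta [-0.0923 -0.2784  0.002 ] spin 0.0012 (alt -3.14 )
```

Move aside for a clear view of the result.

```bash
python3 -m pendant '[{"delta_pos":[-0.01,-0.03,0],"spin":0},{"delta_pos":[-0.025,-0.07,0],"spin":0},{"delta_pos":[-0.04,-0.11,0],"spin":0},{"delta_pos":[-0.053,-0.15,0],"spin":0},{"delta_pos":[-0.066,-0.19,0],"spin":0},{"delta_pos":[-0.08,-0.23,0],"spin":0},{"delta_pos":[-0.09,-0.265,0],"spin":0},{"delta_pos":[-0.092,-0.275,0],"spin":0},{"delta_pos":[-0.092,-0.275,0],"spin":0}]'
python3 - <<'E'
from f2 import *
t=cam('top','top9.png');s=cam('side','side9.png')
for n,c in(('top',t),('side',s)):
    for l in('sleeve','sleeve_grip','clamp_grip','clamp_pad','spigot_root','wrench','hammer','oil_bottle','spare_sleeve'):
        for d in robot.mark_of(n,l)[:1]: print(n,l,round(d['score'],2),w(c,d['location']).round(4))
cv2.imwrite('pics/c9.png',np.hstack([cv2.resize(t['color'][190:270,230:340],None,fx=4,fy=4,interpolation=2),cv2.resize(s['color'][170:250,280:360],None,fx=4,fy=4,interpolation=2)]))
E
```

```text
t: 23.5
tool_pos: [0.3014, 0.298, 0.3407]
orientation: [2.912, 1.137, -0.001]
force: [0.0, -0.3, -0.6]
opening: 0.0929
top sleeve 0.77 [ 0.303  -0.3361  0.0195]
top sleeve_grip 0.98 [0.5534 0.0838 0.1085]
top clamp_grip 0.65 [0.5542 0.1571 0.1993]
top clamp_pad 0.71 [0.5529 0.1556 0.1282]
top spigot_root 0.87 [0.556  0.1688 0.1077]
top wrench 0.71 [ 0.5226 -0.0581  0.0016]
top hammer 0.57 [ 0.6117  0.4578 -0.0026]
top oil_bottle 0.91 [ 0.7696  0.0098 -0.0035]
top spare_sleeve 0.56 [ 0.4317 -0.1851  0.0568]
side sleeve 0.95 [0.5542 0.1628 0.1142]
side sleeve_grip 0.85 [ 0.272  -0.2573  0.0243]
side clamp_grip 0.45 [0.5535 0.1559 0.2036]
side clamp_pad 0.49 [0.5533 0.1575 0.1301]
side spigot_root 0.96 [0.5605 0.1718 0.1085]
side wrench 0.7 [ 0.519  -0.0541  0.0008]
side hammer 0.44 [0.6148 0.4577 0.0021]
side oil_bottle 0.69 [0.7704 0.0065 0.0004]
side spare_sleeve 0.95 [ 0.4257 -0.1874  0.0557]
```

View pics/c9.png

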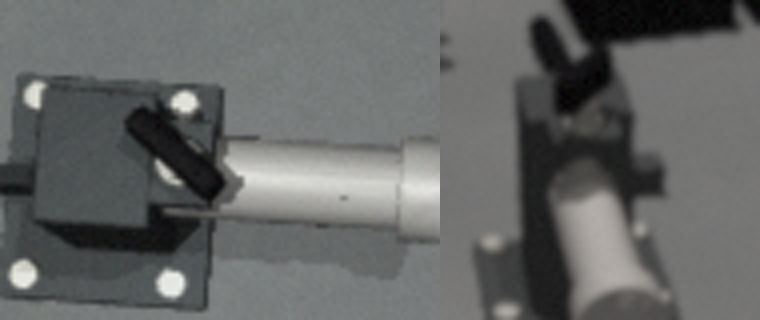

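View pics/top9.png

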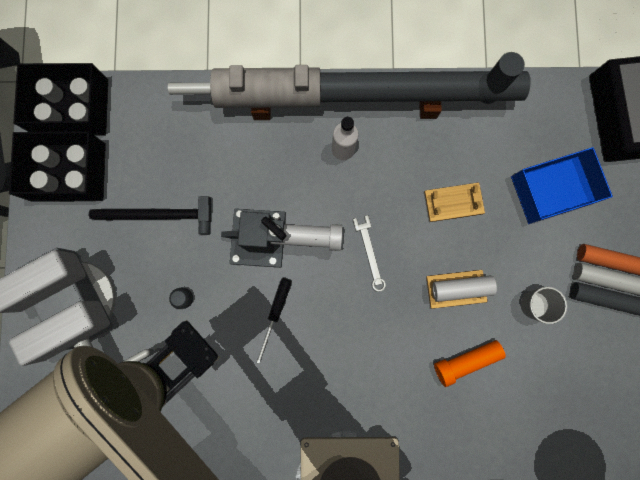

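```bash
python3 - <<'E'
from bar import *
from ov import overlay
c=cam('top');a=c['color']
x0,y0,x1,y1=255,200,295,250;S=8
g=cv2.resize(a[y0:y1,x0:x1].max(axis=2),None,fx=S,fy=S,interpolation=2).astype(float)
best=[]
for ang in np.arange(-2.7,-2.0,.02):
    for x in np.arange(.549,.560,.001):
        for y in np.arange(.149,.161,.001):
            P=((boxhull(c,x,y,ang,.2098)-[x0,y0]+.5)*S-.5).astype(int)
            m=np.zeros(g.shape,np.uint8);cv2.fillConvexPoly(m,P,1);o=cv2.dilate(m,np.ones((17,17)))-m
            best.append((g[o>0].mean()-g[m>0].mean(),ang,x,y))
best.sort(reverse=True);print(np.array(best[:4]))
# home: overlay tube 0..125 and collar 125..150 from the face estimate
o=[.5545,.1690,.1085]
cv2.imwrite('pics/ov9.png',overlay(c,[(o,-.055,.022,.042,.125),(o,-.055,.028,.125,.150)],270,210,80,50,10))
E
```

```text
[[48.4309 -2.3     0.555   0.154 ]
 [48.3652 -2.32    0.555   0.154 ]
 [47.9937 -2.28    0.555   0.154 ]
 [47.4613 -2.32    0.556   0.155 ]]
```

View pics/ov9.png

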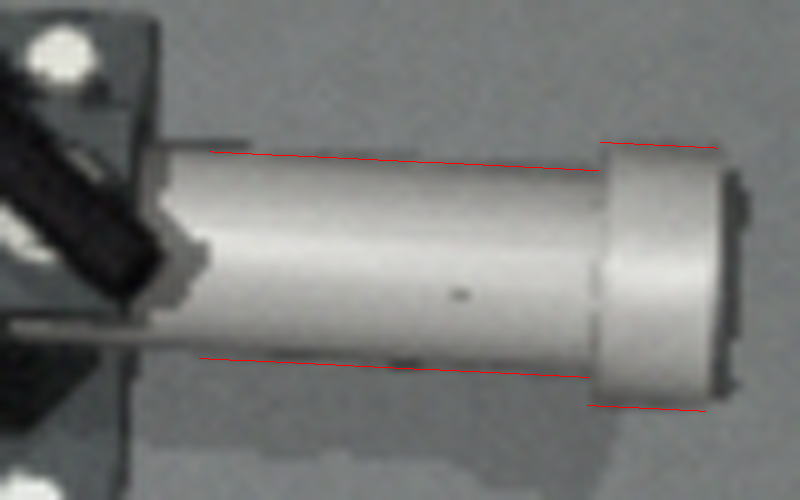

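```bash
python3 -c "
from h import *
print(robot.close_job()); print(robot.read_state()['t'])"
```

```text
the job is handed in; nothing more can be done
None
the job is handed in; nothing more can be done
```

The collared sleeve is on the spigot and, by my checks, fully home. The T-handle is screwed down onto it, and I handed the job in at about 24 s of the 64 s. `close_job()` reports no verdict, so these are my own checks.

- **Choice of sleeve:** I took the collared one at top-view pixel (460,196). I left the plain spare (463,288) and the orange look-alike (470,362) alone.
- **Sleeve home:** it slid on with almost no force until a hard stop, where pushing to 21 N moved it only 0.2 mm further. The stop puts the mouth at y ≈ 0.1688 m, and the root marks average 0.169 m. The last top view agrees to about 1 pixel (about 2 mm).
- **Clamp:** I turned the handle 1.92 rad with the tool, and the torque rose from about 0.03 to 0.24 N m, so the pad was pressing. I could not measure the pad force directly.
- **After letting go:** the arm is clear of everything and the force reading is near zero. The hammer, wrench, oil bottle and spare sleeve are within a few millimetres of where they started.

Two checks disagreed a little:
- **Handle angle:** the final picture puts the handle at about 2.25 rad, while the tool's turn implied about 2.35. The handle may have sprung back a little on release, or the start angle may be slightly off. Both are in the firm range.
- **Sleeve mark:** one network mark from the side camera put the sleeve's mouth at y = 0.163 m, about 6 mm short. The hard stop, the collar's position and the earlier marks (0.168 to 0.170) all contradict it. In the last top view the best "sleeve" mark was on the orange look-alike.

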